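# Shut the keeper on a bushing and draw its plug gauge half-way out

### The job

Swing the fixture's keeper bar shut by its finger post until its tongue rests fully home in the catch, so that the loose bushing is held in its nest. Then take the plug gauge by its knurled head and draw it straight up 35 mm, part of the way out of the bushing (the groove round its shank then stands just above the keeper), without letting it bind or come clear of the bore. Finish while still holding the gauge still at that height; leave the other things on the bench where they are.

Things in the scene. Friction and masses are not known exactly. Their poses are not given: they have to be found in the camera images.
- fixture: checking fixture screwed to the bench, left of the vice or right of the hose stand: aluminium plate 62 mm (its x) by 190 mm (its y), 10 mm thick, with a nest collar (56 mm diameter, 14 mm high), hinge post and catch. Origin: on the bushing's axis at the plate's underside, z up. Hinge axis 55 mm along +y, catch 88 mm along -y; the shut keeper lies along y, and opens to the +x side
- bushing: plain steel flanged bushing, loose, standing in the nest collar with 1.5 mm play all round: barrel 40 mm, flange 52 mm diameter, 62 mm tall, through bore 20 mm diameter. Origin: on its axis at the underside (10 mm above the bench), z up along the bore; its top face is 72 mm above the bench
- gauge_grip (a point): plug gauge, about 0.2 kg, a steel pin standing loose in the bushing (drops back when let go): middle of its dark knurled head, 22 mm diameter, 40 mm high (20 mm below to 20 mm above this point), 106 mm above the bench when fully in; z up. The 18.4 mm shank reaches 96 mm below this point; a 3 mm groove round it lies 58 mm below this point, hidden in the bore at first
- gauge_foot (a point): the middle of the plug gauge's lower end, level with the bushing's underside when the gauge is fully in; its height above the bushing's origin is how far the gauge is drawn out
- keeper (a joint): keeper angle in rad: 0 = shut, tongue against the stop in the catch; positive = open, counter-clockwise from above. Vertical axis through keeper_hinge; stiff friction (about 2 N at the post, more when moved fast), stays where left. The keeper is a flat hooked steel bar 6 mm thick, 73.5 to 79.5 mm above the bench, 1.5 mm above the bushing's flange; a 31 mm notch passes round the gauge's shank
- keeper_hinge (a point): on the keeper's vertical hinge axis, 76.5 mm above the bench; the bolt head on it is 84.5 mm above the bench
- keeper_post (a point): upright black finger post on the keeper, 12 mm diameter, rising from 79.5 to 113.5 mm above the bench, 108 mm from the hinge axis; this point is on its axis 97.5 mm above the bench. When shut it stands 53 mm from the gauge's axis, on the fixture's -y side
- catch (a point): middle of the catch on the fixture, where the keeper's tongue rests when shut: a dark steel riser 30 mm wide with a roof (top 89.5 mm above the bench), open to the fixture's +x side; it begins about 25 mm beyond the shut keeper post, seen from the gauge
- pliers: blue-handled needle-nose pliers, 145 x 59 x 11 mm, lying on the bench; a bystander. Origin: centre of its underside
- spool: reel of solder, 52 mm diameter, 46 mm tall, standing on its flange behind the vice; a bystander. Origin: centre of its underside
- cleaner: dispenser bottle, 56 mm diameter, 112 mm tall, upright at the back; a bystander. Origin: centre of its underside
- enclosure: grey instrument box, 84 x 58 x 31 mm, lying on the bench; a bystander. Origin: centre of its underside
Not all that is in view belongs to the job. Of the things that look like the part that bears gauge_grip, the middle-sized one is meant.

How it is judged:
By the outcome, as a careful person would: the job done as asked, in the order asked, and still so for the second after the job is handed in, while the arm keeps its last pose, push and grip.
It also fails if it takes over 51 s, if anything falls off the work surface, if the arm or the gripper's body presses on something with over 40 N, if the wrist force passes 120 N, or if a joint passes its speed limit or range.

### The arm

A 6-joint arm with a two-finger parallel gripper is mounted at the origin on a cart in front of the work surface, level with it; the furniture and walls round the work are solid. World frame = base frame: x ahead of the robot, y to its left, z up, the work surface at z = 0. Lengths are in m, angles in degrees, forces in N, time in s.
With the tool pointing down it reaches from about 0.4 to 0.825 m from the base axis. Payload 7 kg.
Tool frame: the origin (TCP) lies on the centre line of the jaws, within the pads' length; the fingertips stand 14 mm ahead of it and the grasp point (between the pads) lies 5 mm behind it; z points along the fingers, y is the line along which they close (so a half turn about z gives the same grasp; the last joint's range is limited). The gripper opens to 88 mm and grips with 3 to 60 N. Pads are 19 mm wide; open, the fingers measure 130 mm over their backs; the gripper's body (78 mm by 193 mm) begins 47 mm behind the grasp point.
Start: joints at [86.866, 20.546, 0.682, 0, -70.136, -16.507], TCP at [0.227, 0.636, 0.241] pointing down, gripper open.
Joint ranges: [-176.03, 176.03], [-82.01, 121.73], [-58.28, 71.71], [-173.87, 95.51], [-174.79, -0.11], [-173.66, 173.66]. Speed limits (degrees/s): [136.94, 136.94, 172.46, 180, 180, 180].

### API

Orientations are given as [roll, pitch, yaw] about the fixed x, y, z axes, in that order (R = Rz(yaw) Ry(pitch) Rx(roll)).
In Python, from plant import r gives the robot as it stands.
- The arm moves only by the tool send_rows, never from a script. Its argument "steps" is a list of rows, each an object with "dp": the shift along the tool's x, y, z in mm, a list of three; "roll": the turn about the tool's z in rad; "jaw": the opening in per cent of the stroke, from 0 (shut) to 100 (fully open). In form: [{"dp": [tx, ty, tz], "roll": roll, "jaw": jaw}, ...]. A call has 1 to 5 rows; each row is the pose to reach, as a shift and turn from the pose commanded when the call began, along the tool's axes at that moment; what a row does not reach only later rows make up. A row lasts 1/8 s, in which the tool goes at most 62.5 mm and 10.7 degrees, less where a joint would pass 70% of its speed; a pose out of reach is approached as far as the arm can. A call with a gripper value outside its range is refused whole. The fingers move at their own pace and stop on an object; "newtons" is the grip in N (left out, the last holds). Time passes only in rows, so rows that repeat a pose let the fingers close. It gives the time, the measured TCP pose, the force, the opening and the grip force at its end, in the units of the state.
- r.get_state(): the state, without advancing time (a new reading comes with each control period).
- r.capture(name): name is "scene" or "top"; returns a dict with "image" (400x640x3 uint8, blue, green, red), "K" (3x3 intrinsics, pixels), "rvec" (rotation vector, rad) and "tvec" (3), from world to camera coordinates, as OpenCV has them. Camera axes: x right, y down, z forward; pixel columns grow to the right and rows downward; lengths in m; the calibration is good to about 2 mm. A picture is of the moment at which its call begins. There is no depth.
- r.close_job(): hands the job in; it is judged then, once.
The state is a dict: "time_s": time; "joints": joint angles; "qd": joint speeds; "joint_torque": joint torques, N m; "tcp_pos": TCP position; "eef_rot": TCP orientation; "contact_force": force on the tool from outside, world axes, zero at the start; "moment": the same for the moment, N m; "gripper_width": finger opening in m; "gripper_force": force on a finger pad.
Only numpy, scipy, OpenCV 4.12 (cv2) and the standard library are available. Lean on these libraries where they do the work, as an engineer would, in place of code of your own. Each camera call takes 0.05 s, during which the arm holds its last target. There are 200 camera calls.

## Working session

There is one attempt and no reset: what is moved stays moved. The work goes in short steps, Python scripts to look and compute and a tool call to move; the robot and the scene stay as the last step left them, time stands still between calls to the robot, and variables do not carry over. Pictures are saved under pics/ and viewed, at most 10 in all, crops included, and the job is handed in when it is done.

Besides the shell and the picture viewer there is one more tool, called after ">>>" as a command line: name --argument value ..., lists and objects as JSON in quotes. send_rows: Moves the arm, as the interface text tells. Its arguments: {"type":"object","properties":{"steps":{"type":"array","items":{"type":"object","properties":{"dp":{"type":"array","items":{"type":"number"}},"roll":{"type":"number"},"jaw":{"type":"number"}}}},"newtons":{"type":"number"}},"required":["steps"]}

```bash
mkdir -p pics; cat > h.py <<'E'
import numpy as np, cv2
from plant import r
def cap(n,save=None):
    c=r.capture(n)
    if save: cv2.imwrite('pics/'+save,c['image'])
    return c
def ray(c,u,v,z):
    R=cv2.Rodrigues(np.array(c['rvec'],float))[0];t=np.array(c['tvec'],float).ravel()
    o=-R.T@t; d=R.T@np.linalg.inv(np.array(c['K']))@np.array([u,v,1.])
    return o+d*(z-o[2])/d[2]
def proj(c,p):
    return cv2.projectPoints(np.array(p,float).reshape(-1,3),np.array(c['rvec'],float),np.array(c['tvec'],float),np.array(c['K'],float),None)[0].reshape(-1,2)
E
python3 - <<'E'
from h import *
a=cap('scene','s0.png');b=cap('top','t0.png')
s=r.get_state();print(s)
for c in(a,b):
    R=cv2.Rodrigues(np.array(c['rvec'],float))[0];print(-R.T@np.array(c['tvec']).ravel(),c['K'][0][0])
E
```

```text
{'time_s': 0.1, 'joints': array([ 8.68661912e+01,  2.05886664e+01,  6.38359247e-01, -1.60035031e-02,
       -7.01355971e+01, -1.65081152e+01]), 'qd': array([-0.02786814, -0.11374472,  0.13692713,  0.10126978,  0.01688211,
       -0.04604305]), 'joint_torque': array([-1.64471745e-03, -5.84161484e+01,  2.93753994e+01,  7.01564893e+00,
        1.01642171e-02, -4.62077446e-05]), 'tcp_pos': array([0.22677539, 0.63532402, 0.23970169]), 'eef_rot': array([ 1.79913361e+02, -9.98698098e-03, -1.96473656e+01]), 'contact_force': array([ 0.67295366,  0.41530844, -0.77541736]), 'moment': array([-0.00533418,  0.01382901,  0.00256742]), 'gripper_force': 0.0, 'gripper_width': 0.08769091403004937}
[-0.13511446  0.72418913  0.57181843] 364.9658731920211
[0.41283551 0.02838948 1.19984382] 374.51454877613486
```

View pics/s0.png

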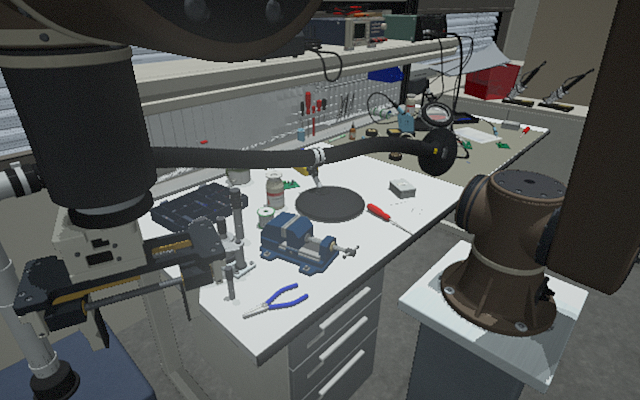

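View pics/t0.png

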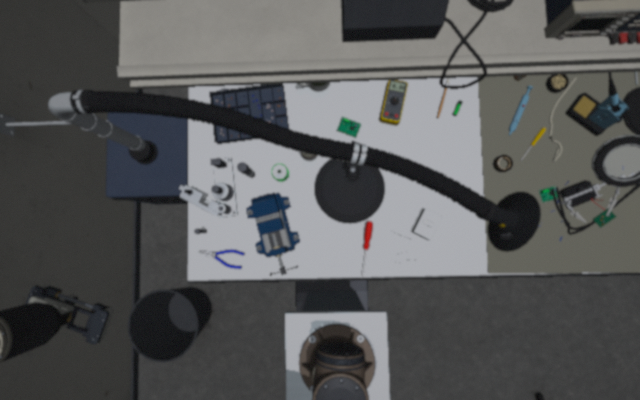

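The fixture sits left of the vice, near (215,190) in top and (235,240) in scene. I'll crop closer in both.

```bash
python3 - <<'E'
import cv2
a=cv2.imread('pics/s0.png');b=cv2.imread('pics/t0.png')
cv2.imwrite('pics/c0.png',cv2.resize(a[170:320,190:310],None,fx=4.8,fy=4,interpolation=cv2.INTER_CUBIC)) if 0 else cv2.imwrite('pics/c0.png',cv2.resize(a[175:310,190:310],None,fx=4.4,fy=4.4,interpolation=cv2.INTER_CUBIC))
cv2.imwrite('pics/c1.png',cv2.resize(b[145:245,175:305],None,fx=6,fy=6,interpolation=cv2.INTER_CUBIC))
from h import *
c=r.capture('top')
for p in [(188,82),(188,280),(486,280),(222,190)]: print(p,ray(c,*p,0))
E
```

```text
(188, 82) [0.91017253 0.46957953 0.        ]
(188, 280) [0.25884319 0.46630521 0.        ]
(486, 280) [ 0.24212825 -0.47168629  0.        ]
(222, 190) [0.54498    0.35612776 0.        ]
```

View pics/c0.png

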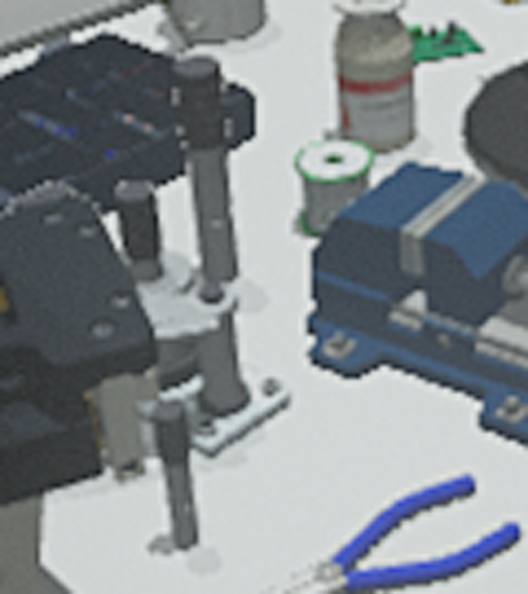

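View pics/c1.png

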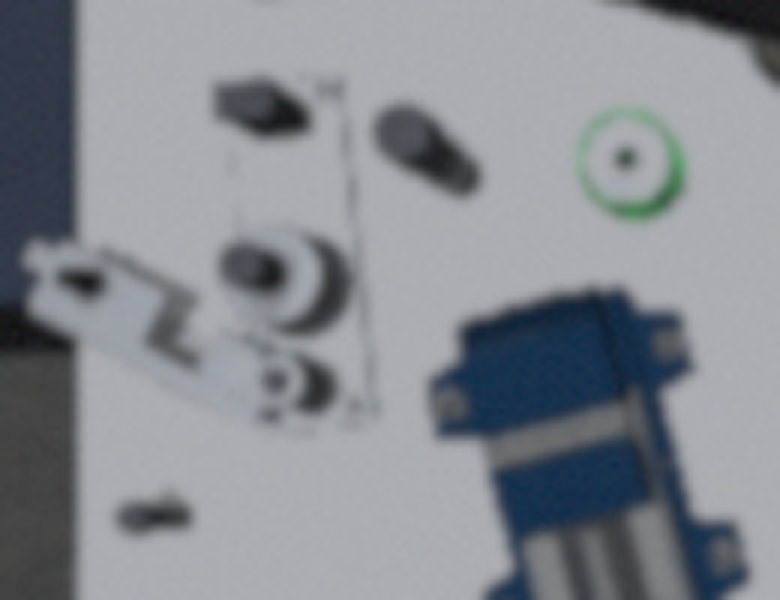

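Top crop: hinge bolt at crop (277,381), gauge head in the bushing (~240,263), catch (~250,103), keeper's post (~80,280) on the open bar pointing left. The tall decoy is at (410,130) and the small one at (135,515). Next: measure these.

```bash
python3 - <<'E'
from h import *
t=cap('top');s=cap('scene')
T=lambda u,v:(u/6+175-.4,v/6+145-.4)
S=lambda u,v:(u/4.4+190-.4,v/4.4+175-.4)
for n,p,z in [('bolt',(277,381),.0845),('gauge',(240,264),.126),('flange',(287,282),.072),('catch',(240,103),.0895),('post top?',(80,280),.1135),('tallTop',(403,130),.16),('tallbase',(462,178),0.0),('smalltop',(132,517),.09)]:
    print(n,T(*p),ray(t,*T(*p),z).round(4))
for n,p,z in [('gauge',(136,187),.126),('bolt',(212,292),.0845),('tall',(195,65),.16),('small',(172,410),.09)]:
    print('S',n,S(*p),ray(s,*S(*p),z).round(4))
def tri(a,b):
    P=[np.array(c['K'])@np.c_[cv2.Rodrigues(np.array(c['rvec'],float))[0],np.array(c['tvec']).reshape(3,1)] for c in(t,s)]
    X=cv2.triangulatePoints(P[0],P[1],np.array(a,float),np.array(b,float));return (X[:3]/X[3]).ravel().round(4)
print('tri gauge',tri(T(240,264),S(136,187)),'bolt',tri(T(277,381),S(212,292)),'tall',tri(T(403,130),S(195,65)),'small',tri(T(132,517),S(172,410)))
E
```

```text
bolt (220.76666666666665, 208.1) [0.4811 0.3369 0.0845]
gauge (214.6, 188.6) [0.5358 0.3434 0.126 ]
flange (222.43333333333334, 191.6) [0.5321 0.3351 0.072 ]
catch (214.6, 161.76666666666665) [0.6216 0.354  0.0895]
post top? (187.93333333333334, 191.26666666666665) [0.5313 0.4264 0.1135]
tallTop (241.76666666666668, 166.26666666666665) [0.5933 0.256  0.16  ]
tallbase (251.6, 174.26666666666665) [0.5939 0.259  0.    ]
smalltop (196.6, 230.76666666666668) [0.4147 0.4082 0.09  ]
S gauge (220.5090909090909, 217.1) [0.5377 0.3402 0.126 ]
S bolt (237.78181818181818, 240.96363636363637) [0.4791 0.3378 0.0845]
S tall (233.9181818181818, 189.37272727272727) [0.5777 0.2694 0.16  ]
S small (228.6909090909091, 267.7818181818182) [0.406 0.413 0.09 ]
tri gauge [0.5351 0.3423 0.1281] bolt [0.4809 0.337  0.0833] tall [0.5951 0.2582 0.1499] small [0.414  0.4095 0.0838]
```

```bash
python3 - <<'E'
from h import *
t=cap('top');s=cap('scene')
P=[np.array(c['K'])@np.c_[cv2.Rodrigues(np.array(c['rvec'],float))[0],np.array(c['tvec']).reshape(3,1)] for c in(t,s)]
X=cv2.triangulatePoints(P[0],P[1],np.array((359,154.)),np.array((318,155.)));z=(X[2]/X[3])[0];print('clip',(X[:3]/X[3]).ravel())
X=cv2.triangulatePoints(P[0],P[1],np.array((512,220.)),np.array((440,150.)));print('nozzle',(X[:3]/X[3]).ravel())
for p in [(110,102),(180,108),(215,115),(260,127),(300,140)]:
    for zz in (z,): print(p,ray(t,*p,zz).round(3))
C=np.array([.3]);
# planned post poses
h=np.array([.480,.337])
for a,ty in [(60,-30),(45,-42),(30,-55),(15,-66),(6.4,-75)]:
    p=h+.108*np.array([np.cos(np.radians(a)),np.sin(np.radians(a))]);print(a,p.round(4),'yaw',ty+90)
E
```

```text
clip [ 0.6192807  -0.07901019  0.14341414]
nozzle [ 0.41837352 -0.52181277  0.09157453]
(110, 102) [0.798 0.649 0.143]
(180, 108) [0.773 0.44  0.143]
(215, 115) [0.749 0.337 0.143]
(260, 127) [0.709 0.206 0.143]
(300, 140) [0.668 0.091 0.143]
60 [0.534  0.4305] yaw 60
45 [0.5564 0.4134] yaw 48
30 [0.5735 0.391 ] yaw 35
15 [0.5843 0.365 ] yaw 24
6.4 [0.5873 0.349 ] yaw 15
```

```bash
python3 - <<'E'
from h import *
t=cap('top');s=cap('scene')
xs=np.array([90,140,180,215,260,300,340.]);ys=np.array([101,104,107.5,115,127,140,150.])
sx=np.array([155,200,250,300]);sy=np.array([157,158.5,158,156])
for u,v in zip(xs,ys):
    zs=np.linspace(0,.6,601);q=np.array([proj(s,ray(t,u,v,z))[0] for z in zs])
    d=np.abs(q[:,1]-np.interp(q[:,0],sx,sy));ok=(q[:,0]>140)&(q[:,0]<320)
    d[~ok]=999;i=d.argmin();print((u,v),zs[i],ray(t,u,v,zs[i]).round(3),d[i].round(1),q[i].round(0))
E
```

```text
(np.float64(90.0), np.float64(101.0)) 0.0 [0.856 0.801 0.   ] 999.0 [-26. 291.]
(np.float64(140.0), np.float64(104.0)) 0.468 [0.674 0.396 0.468] 95.8 [140.  61.]
(np.float64(180.0), np.float64(107.5)) 0.24 [0.742 0.402 0.24 ] 0.1 [146. 157.]
(np.float64(215.0), np.float64(115.0)) 0.217 [0.726 0.315 0.217] 0.1 [184. 158.]
(np.float64(260.0), np.float64(127.0)) 0.191 [0.696 0.198 0.191] 0.1 [229. 158.]
(np.float64(300.0), np.float64(140.0)) 0.17200000000000001 [0.661 0.089 0.172] 0.0 [268. 157.]
(np.float64(340.0), np.float64(150.0)) 0.152 [ 0.633 -0.022  0.152] 0.1 [301. 156.]
```

>>> send_rows --steps '[{"dp": [60, 15, 0], "roll": -0.18, "jaw": 45}, {"dp": [120, 30, 0], "roll": -0.36, "jaw": 45}, {"dp": [180, 45, 0], "roll": -0.54, "jaw": 45}, {"dp": [240, 60, 0], "roll": -0.72, "jaw": 45}, {"dp": [300, 75, 0], "roll": -0.9, "jaw": 45}]' --newtons 5

```text
time_s: 1.08
tcp_pos: [0.4852, 0.4634, 0.2409]
eef_rot: [-180.0, -0.0, 32.2]
contact_force: [0.5, 1.2, -0.4]
gripper_width: 0.0437
gripper_force: 0.0
```

```bash
cat >> h.py <<'E'
def rel(x,y,z,yaw,cur=None):
    s=r.get_state(); p=np.array(s['tcp_pos'] if cur is None else cur[:3]); w=s['eef_rot'][2] if cur is None else cur[3]
    a=np.radians(w); d=np.array([x,y,z])-p
    return [round(1000*(np.cos(a)*d[0]+np.sin(a)*d[1]),1),round(1000*(np.sin(a)*d[0]-np.cos(a)*d[1]),1),round(-1000*d[2],1),round(-np.radians(yaw-w),3)]
E
python3 - <<'E'
from h import *
s=r.get_state();print(s['tcp_pos'],s['eef_rot'])
print(rel(.534,.4305,.20,60))
c=cap('top','t1.png');b=cap('scene','s1.png')
im=np.vstack([cv2.resize(c['image'][140:215,170:270],None,fx=6,fy=4,interpolation=2),cv2.resize(b['image'][195:295,170:290],None,fx=5,fy=3,interpolation=2)])
i1=cv2.resize(c['image'][140:220,170:250],(400,400),interpolation=2);i2=cv2.resize(b['image'][195:295,190:290],(400,400),interpolation=2)
cv2.imwrite('pics/m1.png',np.hstack([i1,i2]))
E
```

```text
[0.48521505 0.4634292  0.24087689] [-1.79986236e+02 -3.19802796e-02  3.21827248e+01]
[np.float64(23.8), np.float64(53.9), np.float64(40.9), np.float64(-0.486)]
```

View pics/m1.png

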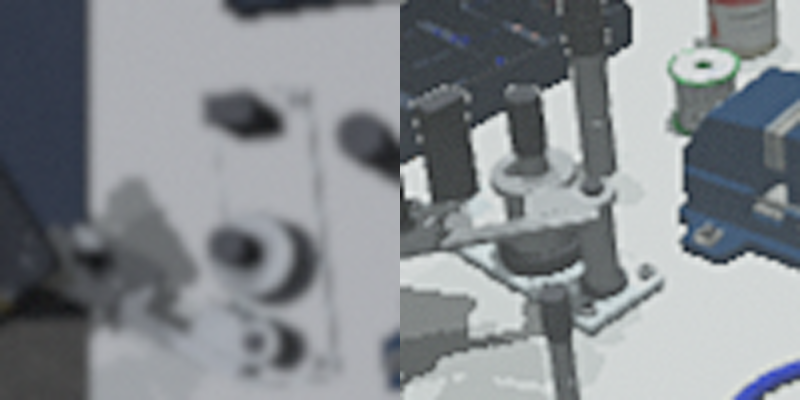

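```bash
python3 - <<'E'
from h import *
b=cap('scene')
for p in [(.534,.4305,.1135),(.534,.4305,.0795),(.622,.352,.0895),(.622,.352,.01),(.535,.3425,.126),(.480,.337,.0845)]:
    q=proj(b,p)[0]; print(p,q.round(1),((q-[190,195])*4+[400,0]).round(0))
E
```

```text
(0.534, 0.4305, 0.1135) [187.5 237.6] [390. 171.]
(0.534, 0.4305, 0.0795) [189.9 250.1] [400. 220.]
(0.622, 0.352, 0.0895) [199.5 219.3] [438.  97.]
(0.622, 0.352, 0.01) [203.9 245.1] [456. 200.]
(0.535, 0.3425, 0.126) [220.4 217.9] [521.  91.]
(0.48, 0.337, 0.0845) [237.9 240.7] [591. 183.]
```

>>> send_rows --steps '[{"dp": [8, 18, 13], "roll": -0.16, "jaw": 45}, {"dp": [16, 36, 30], "roll": -0.32, "jaw": 45}, {"dp": [24, 54, 60], "roll": -0.486, "jaw": 45}, {"dp": [24, 54, 90], "roll": -0.486, "jaw": 45}, {"dp": [24, 54, 90], "roll": -0.486, "jaw": 45}]'

```text
time_s: 1.85
tcp_pos: [0.5311, 0.4307, 0.148]
eef_rot: [-179.9, 0.3, 59.6]
contact_force: [-0.4, 0.3, 0.4]
gripper_width: 0.0395
gripper_force: 0.0
```

```bash
python3 - <<'E'
from h import *
s=r.get_state();print(s['tcp_pos'],s['eef_rot'],s['contact_force'])
print(rel(.534,.4305,.112,60))
c=cap('top','t2.png');b=cap('scene','s2.png')
i1=cv2.resize(c['image'][150:230,160:240],(400,400),interpolation=2);i2=cv2.resize(b['image'][180:280,140:240],(400,400),interpolation=2)
cv2.imwrite('pics/m2.png',np.hstack([i1,i2]))
E
```

```text
[0.53105926 0.43066407 0.14803648] [-179.94447968    0.27774316   59.61615996] [-0.40450459  0.27087727  0.37250597]
[np.float64(1.3), np.float64(2.6), np.float64(36.0), np.float64(-0.007)]
```

View pics/m2.png

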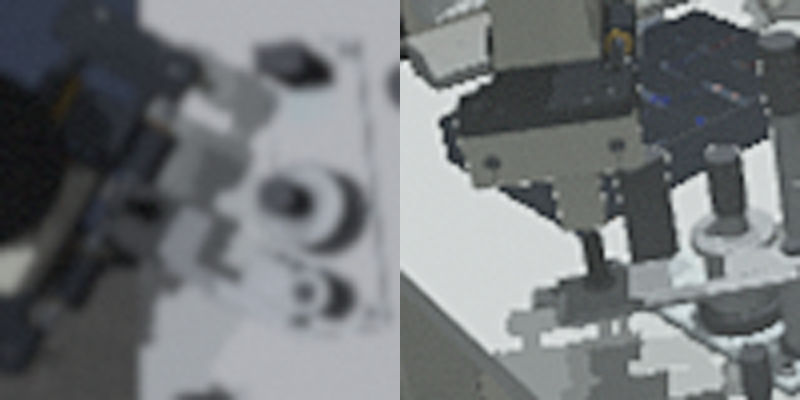

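The picture shows the post at right-half (600,230–285), base at scene px (191,251) against a predicted (190,250), with the near finger in front of it. The gripper straddles it, so I'll descend and grip.

>>> send_rows --steps '[{"dp": [1.5, 0, 12], "roll": 0, "jaw": 45}, {"dp": [1.5, 0, 24], "roll": 0, "jaw": 45}, {"dp": [1.5, 0, 36], "roll": 0, "jaw": 45}, {"dp": [1.5, 0, 36], "roll": 0, "jaw": 45}]'

```text
time_s: 2.45
tcp_pos: [0.5328, 0.432, 0.113]
eef_rot: [-180.0, 0.1, 59.7]
contact_force: [0.2, -1.0, 0.3]
gripper_width: 0.0394
gripper_force: 0.0
```

>>> send_rows --steps '[{"dp": [0, 0, 0], "roll": 0, "jaw": 25}, {"dp": [0, 0, 0], "roll": 0, "jaw": 18}, {"dp": [0, 0, 0], "roll": 0, "jaw": 10}, {"dp": [0, 0, 0], "roll": 0, "jaw": 10}, {"dp": [0, 0, 0], "roll": 0, "jaw": 10}]' --newtons 4

```text
time_s: 3.08
tcp_pos: [0.5334, 0.433, 0.1149]
eef_rot: [180.0, -0.0, 59.7]
contact_force: [-0.8, 0.7, 1.7]
gripper_width: 0.0117
gripper_force: 4.0
```

```bash
cat > arc.py <<'E'
from h import *
import sys
a0,a1,y0,y1=map(float,sys.argv[1:5]); n=int(sys.argv[5])
s=r.get_state(); print(s['tcp_pos'],s['eef_rot'],s['contact_force'])
R=.1085
for k in range(1,n+1):
    if (k-1)%5==0:
        f=(k-1)/n; a=np.radians(a0+(a1-a0)*f); cur=None if k==1 else [.48+R*np.cos(a),.337+R*np.sin(a),.112,y0+(y1-y0)*f]
    f=k/n;a=np.radians(a0+(a1-a0)*f)
    print(k,[float(v) for v in rel(.48+R*np.cos(a),.337+R*np.sin(a),.112,y0+(y1-y0)*f,cur)])
E
python3 arc.py 60.9 9 59.7 18 20
```

```text
[0.53337971 0.43297257 0.1149252 ] [ 1.79999917e+02 -3.98104589e-02  5.96804244e+01] [-0.77910424  0.70690003  1.7313844 ]
1 [-1.3, 5.0, 2.9, 0.036]
2 [-1.6, 9.9, 2.9, 0.072]
3 [-2.0, 14.8, 2.9, 0.109]
4 [-2.7, 19.6, 2.9, 0.145]
5 [-3.6, 24.5, 2.9, 0.182]
6 [-0.2, 4.9, -0.0, 0.036]
7 [-0.7, 9.8, -0.0, 0.073]
8 [-1.3, 14.7, -0.0, 0.109]
9 [-2.2, 19.5, -0.0, 0.146]
10 [-3.3, 24.3, -0.0, 0.182]
11 [-0.4, 4.9, -0.0, 0.036]
12 [-1.1, 9.8, -0.0, 0.073]
13 [-2.0, 14.6, -0.0, 0.109]
14 [-3.1, 19.4, -0.0, 0.146]
15 [-4.4, 24.1, -0.0, 0.182]
16 [-0.7, 4.9, -0.0, 0.036]
17 [-1.5, 9.7, -0.0, 0.073]
18 [-2.6, 14.5, -0.0, 0.109]
19 [-4.0, 19.2, -0.0, 0.146]
20 [-5.5, 23.9, -0.0, 0.182]
```

>>> send_rows --steps '[{"dp": [-0.5, 5, 1], "roll": 0.036, "jaw": 10}, {"dp": [-1, 10, 1], "roll": 0.072, "jaw": 10}, {"dp": [-1.7, 15, 1], "roll": 0.109, "jaw": 10}, {"dp": [-2.5, 19.6, 1], "roll": 0.145, "jaw": 10}, {"dp": [-3.5, 24.5, 1], "roll": 0.182, "jaw": 10}]'

```text
time_s: 3.7
tcp_pos: [0.5537, 0.4181, 0.1145]
eef_rot: [180.0, -0.2, 49.1]
contact_force: [-0.3, 3.7, 4.5]
gripper_width: 0.0117
gripper_force: 4.0
```

>>> send_rows --steps '[{"dp": [-0.2, 5, 0], "roll": 0.036, "jaw": 10}, {"dp": [-0.7, 9.8, 0], "roll": 0.073, "jaw": 10}, {"dp": [-1.3, 14.7, 0], "roll": 0.109, "jaw": 10}, {"dp": [-2.2, 19.5, 0], "roll": 0.146, "jaw": 10}, {"dp": [-3.3, 24.3, 0], "roll": 0.182, "jaw": 10}]'

```text
time_s: 4.32
tcp_pos: [0.5699, 0.3994, 0.1143]
eef_rot: [-180.0, -0.1, 38.7]
contact_force: [-0.2, 4.4, 5.0]
gripper_width: 0.0117
gripper_force: 4.0
```

```bash
python3 - <<'E'
from h import *
s=r.get_state();p=s['tcp_pos'];print(p,s['eef_rot'],s['contact_force'],s['gripper_width'])
d=p[:2]-[.48,.337];print(np.hypot(*d),np.degrees(np.arctan2(d[1],d[0])))
E
python3 arc.py 34.9 9 39 18 10
```

```text
[0.56985882 0.39939104 0.11429119] [-1.79990244e+02 -1.22846823e-01  3.86912336e+01] [-0.24222624  4.43461806  4.98205341] 0.01169444303629408
0.10939491794263778 34.773133448126245
[0.56985882 0.39939104 0.11429119] [-1.79990244e+02 -1.22846823e-01  3.86912336e+01] [-0.24222624  4.43461806  4.98205341]
1 [-1.3, 4.6, 2.3, 0.031]
2 [-2.0, 9.4, 2.3, 0.068]
3 [-2.8, 14.3, 2.3, 0.105]
4 [-3.9, 19.1, 2.3, 0.141]
5 [-5.2, 23.8, 2.3, 0.178]
6 [-0.7, 4.9, -0.0, 0.037]
7 [-1.6, 9.7, -0.0, 0.073]
8 [-2.7, 14.5, -0.0, 0.11]
9 [-4.0, 19.2, -0.0, 0.147]
10 [-5.5, 23.8, -0.0, 0.183]
```

>>> send_rows --steps '[{"dp": [-0.5, 5, -0.5], "roll": 0.035, "jaw": 10}, {"dp": [-1.2, 9.6, -1], "roll": 0.07, "jaw": 10}, {"dp": [-2.1, 14.4, -1], "roll": 0.107, "jaw": 10}, {"dp": [-3.2, 19.1, -1], "roll": 0.143, "jaw": 10}, {"dp": [-4.6, 23.8, -1], "roll": 0.18, "jaw": 10}]'

```text
time_s: 4.95
tcp_pos: [0.581, 0.3775, 0.1144]
eef_rot: [-180.0, -0.1, 28.4]
contact_force: [2.8, 4.1, 0.4]
gripper_width: 0.0118
gripper_force: 4.0
```

>>> send_rows --steps '[{"dp": [-0.6, 4.5, 0], "roll": 0.035, "jaw": 10}, {"dp": [-1.4, 9, 0], "roll": 0.07, "jaw": 10}, {"dp": [-2.4, 13.5, 0], "roll": 0.105, "jaw": 10}, {"dp": [-3.2, 16.5, 0], "roll": 0.13, "jaw": 10}, {"dp": [-4, 19, 0], "roll": 0.15, "jaw": 10}]'

```text
time_s: 5.58
tcp_pos: [0.5861, 0.3586, 0.1144]
eef_rot: [180.0, -0.0, 19.8]
contact_force: [3.7, 3.1, -0.2]
gripper_width: 0.0115
gripper_force: 4.0
```

```bash
python3 - <<'E'
from h import *
s=r.get_state();p=s['tcp_pos'];print(p,s['eef_rot'],s['contact_force'],s['gripper_width'])
d=p[:2]-[.48,.337];print(np.hypot(*d),np.degrees(np.arctan2(d[1],d[0])))
E
```

```text
[0.58609656 0.35855913 0.11442779] [ 1.79991662e+02 -4.10038572e-03  1.98218215e+01] [ 3.73564539  3.08799396 -0.2028079 ] 0.011513888488207495
0.10826484466766642 11.48627607047679
```

>>> send_rows --steps '[{"dp": [-0.4, 2, 0], "roll": 0.02, "jaw": 10}, {"dp": [-0.8, 4, 0], "roll": 0.03, "jaw": 10}, {"dp": [-1.3, 6, 0], "roll": 0.04, "jaw": 10}, {"dp": [-1.7, 7.5, 0], "roll": 0.05, "jaw": 10}, {"dp": [-1.7, 7.5, 0], "roll": 0.05, "jaw": 10}]' --newtons 8

```text
time_s: 6.2
tcp_pos: [0.5872, 0.3509, 0.1145]
eef_rot: [180.0, -0.0, 17.0]
contact_force: [5.3, 1.8, -1.3]
gripper_width: 0.0116
gripper_force: 8.0
```

>>> send_rows --steps '[{"dp": [-0.2, 1, 0], "roll": 0, "jaw": 10}, {"dp": [-0.4, 2, 0], "roll": 0, "jaw": 10}, {"dp": [-0.4, 2, 0], "roll": 0, "jaw": 10}]'

```text
time_s: 6.58
tcp_pos: [0.5873, 0.349, 0.1145]
eef_rot: [180.0, -0.0, 17.0]
contact_force: [5.2, 2.1, -1.4]
gripper_width: 0.0114
gripper_force: 8.0
```

>>> send_rows --steps '[{"dp": [0, 0.8, 0], "roll": 0, "jaw": 10}, {"dp": [0, 1.6, 0], "roll": 0, "jaw": 10}, {"dp": [0, 2.4, 0], "roll": 0, "jaw": 10}, {"dp": [0, 2.4, 0], "roll": 0, "jaw": 10}]'

```text
time_s: 7.08
tcp_pos: [0.5874, 0.3488, 0.1145]
eef_rot: [-179.9, -0.1, 17.0]
contact_force: [0.5, 9.9, -1.0]
gripper_width: 0.0113
gripper_force: 8.0
```

>>> send_rows --steps '[{"dp": [0, 0.8, 0], "roll": 0, "jaw": 10}, {"dp": [0, 1.6, 0], "roll": 0, "jaw": 10}, {"dp": [0, 1.6, 0], "roll": 0, "jaw": 10}]'

```text
time_s: 7.45
tcp_pos: [0.5876, 0.3486, 0.1144]
eef_rot: [-179.8, -0.1, 17.1]
contact_force: [-2.7, 14.6, -2.5]
gripper_width: 0.011
gripper_force: 8.0
```

>>> send_rows --steps '[{"dp": [0, -2, 0], "roll": 0, "jaw": 10}, {"dp": [0, -2.5, 0], "roll": 0, "jaw": 25}, {"dp": [0, -2.5, 0], "roll": 0, "jaw": 35}, {"dp": [0, -2.5, 0], "roll": 0, "jaw": 35}, {"dp": [0, -2.5, -30], "roll": 0, "jaw": 35}]'

```text
time_s: 8.07
tcp_pos: [0.5859, 0.346, 0.142]
eef_rot: [179.9, 0.3, 17.0]
contact_force: [-0.5, 0.1, 0.9]
gripper_width: 0.0308
gripper_force: 0.0
```

>>> send_rows --steps '[{"dp": [0, 0, -40], "roll": 0, "jaw": 45}, {"dp": [-60, 0, -60], "roll": 0.1, "jaw": 50}, {"dp": [-120, -40, -60], "roll": 0.28, "jaw": 50}, {"dp": [-180, -60, -60], "roll": 0.46, "jaw": 50}, {"dp": [-180, -60, -60], "roll": 0.63, "jaw": 50}]'

```text
time_s: 8.7
tcp_pos: [0.395, 0.3517, 0.2051]
eef_rot: [-180.0, 0.0, -19.3]
contact_force: [0.5, 0.9, 0.8]
gripper_width: 0.0435
gripper_force: 0.0
```

```bash
python3 - <<'E'
from h import *
s=r.get_state();p=s['tcp_pos'];print(p,s['eef_rot'],s['contact_force'],s['gripper_width'])
c=cap('top','t3.png');b=cap('scene','s3.png')
for q in [(.5877,.349,.1135),(.535,.3425,.126)]: print(proj(c,q),proj(b,q))
i1=cv2.resize(c['image'][145:225,175:255],(400,400),interpolation=2);i2=cv2.resize(b['image'][190:290,180:280],(400,400),interpolation=2)
cv2.imwrite('pics/m3.png',np.hstack([i1,i2]))
E
```

```text
[0.39502265 0.35166311 0.20506975] [-1.79992289e+02  2.83046754e-02 -1.92924745e+01] [0.46519464 0.87579192 0.77938643] 0.04345046905729382
[[213.93679445 171.61274414]] [[206.54848355 215.54818498]]
[[214.90725295 188.8491115 ]] [[220.35003135 217.86921276]]
```

View pics/m3.png

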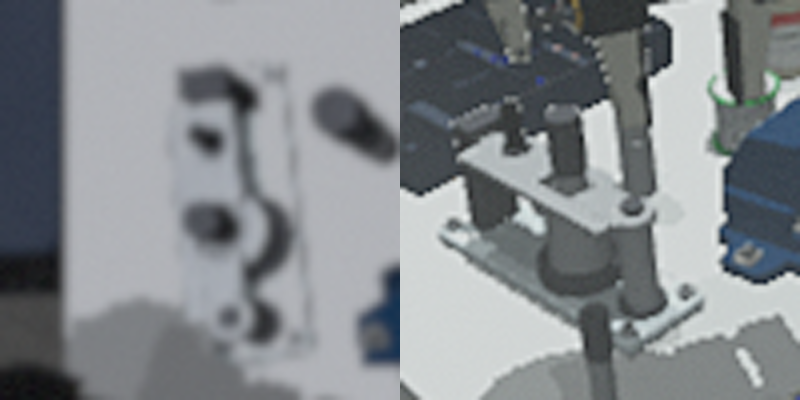

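Keeper shut: post at right-half (510,103), bar tip under the catch, gauge head at (565,113), all as predicted. Now approaching the gauge from above.

>>> send_rows --steps '[{"dp": [45, -13, 10], "roll": 0, "jaw": 50}, {"dp": [90, -26, 20], "roll": 0, "jaw": 50}, {"dp": [135, -38, 35], "roll": 0, "jaw": 50}, {"dp": [135, -38, 35], "roll": 0, "jaw": 50}, {"dp": [135, -38, 35], "roll": 0, "jaw": 50}]'

```text
time_s: 9.43
tcp_pos: [0.5381, 0.3434, 0.1688]
eef_rot: [179.9, 0.0, -19.0]
contact_force: [-1.0, 0.5, 0.5]
gripper_width: 0.0435
gripper_force: 0.0
```

```bash
python3 - <<'E'
from h import *
s=r.get_state();print(s['tcp_pos'],s['eef_rot'],s['contact_force']);print(rel(.535,.3429,.102,s['eef_rot'][2]))
E
```

```text
[0.53814867 0.34337374 0.16881714] [ 1.79913940e+02  3.41828904e-02 -1.90140082e+01] [-1.03432421  0.51731734  0.47588512]
[np.float64(-2.8), np.float64(1.5), np.float64(66.8), np.float64(-0.0)]
```

>>> send_rows --steps '[{"dp": [-2.5, 1.2, 15], "roll": 0, "jaw": 50}, {"dp": [-2.5, 1.2, 35], "roll": 0, "jaw": 50}, {"dp": [-2.5, 1.2, 52], "roll": 0, "jaw": 50}, {"dp": [-2.5, 1.2, 66], "roll": 0, "jaw": 50}, {"dp": [-2.5, 1.2, 66], "roll": 0, "jaw": 50}]'

```text
time_s: 10.05
tcp_pos: [0.5343, 0.3435, 0.1022]
eef_rot: [179.9, 0.1, -19.0]
contact_force: [-0.3, -0.3, 0.9]
gripper_width: 0.0439
gripper_force: 0.0
```

>>> send_rows --steps '[{"dp": [0, 0, 0], "roll": 0, "jaw": 32}, {"dp": [0, 0, 0], "roll": 0, "jaw": 30}, {"dp": [0, 0, 0], "roll": 0, "jaw": 27}, {"dp": [0, 0, 0], "roll": 0, "jaw": 24}, {"dp": [0, 0, 0], "roll": 0, "jaw": 20}]' --newtons 4

```text
time_s: 10.68
tcp_pos: [0.5352, 0.344, 0.1039]
eef_rot: [-180.0, -0.0, -19.1]
contact_force: [-0.3, -0.4, 1.8]
gripper_width: 0.0218
gripper_force: 4.0
```

>>> send_rows --steps '[{"dp": [0, 0, 0], "roll": 0, "jaw": 18}, {"dp": [0, 0, 0], "roll": 0, "jaw": 18}, {"dp": [0, 0, 0], "roll": 0, "jaw": 18}, {"dp": [0, 0, 0], "roll": 0, "jaw": 18}]' --newtons 20

```text
time_s: 11.18
tcp_pos: [0.5353, 0.3441, 0.1039]
eef_rot: [-180.0, -0.0, -19.0]
contact_force: [-0.1, -0.5, 3.8]
gripper_width: 0.0215
gripper_force: 20.0
```

>>> send_rows --steps '[{"dp": [0, 0, -1], "roll": 0, "jaw": 18}, {"dp": [0, 0, -3], "roll": 0, "jaw": 18}, {"dp": [0, 0, -5], "roll": 0, "jaw": 18}, {"dp": [0, 0, -5], "roll": 0, "jaw": 18}, {"dp": [0, 0, -5], "roll": 0, "jaw": 18}]'

```text
time_s: 11.8
tcp_pos: [0.5349, 0.3437, 0.1084]
eef_rot: [180.0, 0.0, -19.1]
contact_force: [0.9, 0.5, -3.1]
gripper_width: 0.0216
gripper_force: 20.0
```

>>> send_rows --steps '[{"dp": [0, 0, -2], "roll": 0, "jaw": 18}, {"dp": [0, 0, -5], "roll": 0, "jaw": 18}, {"dp": [0, 0, -8], "roll": 0, "jaw": 18}, {"dp": [0, 0, -11], "roll": 0, "jaw": 18}, {"dp": [0, 0, -13], "roll": 0, "jaw": 18}]'

```text
time_s: 12.42
tcp_pos: [0.5351, 0.344, 0.1219]
eef_rot: [-180.0, -0.0, -19.1]
contact_force: [-0.0, -0.1, -1.3]
gripper_width: 0.0215
gripper_force: 20.0
```

>>> send_rows --steps '[{"dp": [0, 0, -2], "roll": 0, "jaw": 18}, {"dp": [0, 0, -5], "roll": 0, "jaw": 18}, {"dp": [0, 0, -8], "roll": 0, "jaw": 18}, {"dp": [0, 0, -11], "roll": 0, "jaw": 18}, {"dp": [0, 0, -13], "roll": 0, "jaw": 18}]'

```text
time_s: 13.05
tcp_pos: [0.5351, 0.344, 0.1349]
eef_rot: [-180.0, -0.0, -19.1]
contact_force: [0.4, 0.3, -2.2]
gripper_width: 0.0217
gripper_force: 20.0
```

>>> send_rows --steps '[{"dp": [0, 0, -1.5], "roll": 0, "jaw": 18}, {"dp": [0, 0, -3], "roll": 0, "jaw": 18}, {"dp": [0, 0, -3], "roll": 0, "jaw": 18}, {"dp": [0, 0, -3], "roll": 0, "jaw": 18}, {"dp": [0, 0, -3], "roll": 0, "jaw": 18}]'

```text
time_s: 13.68
tcp_pos: [0.535, 0.3439, 0.1375]
eef_rot: [180.0, 0.0, -19.1]
contact_force: [0.0, -0.2, -2.4]
gripper_width: 0.0218
gripper_force: 20.0
```

```bash
python3 - <<'E'
from h import *
s=r.get_state();print(s['tcp_pos'],s['eef_rot'],s['contact_force'],s['moment'],s['gripper_width'])
c=cap('top','t4.png');b=cap('scene','s4.png')
p=s['tcp_pos']
for z in (.155,.161,.106,.083,.0795): print(z,((proj(b,(p[0],p[1],z))[0]-[190,190])*6).round(0))
cv2.imwrite('pics/m4.png',cv2.resize(b['image'][190:270,190:280],None,fx=6,fy=6,interpolation=2))
E
```

```text
[0.53500711 0.3438774  0.13745103] [ 1.79991753e+02  4.97964074e-03 -1.90549387e+01] [ 0.02201234 -0.16960295 -2.38679851] [ 0.04527309 -0.01179199 -0.02776364] 0.021790915287773813
0.155 [170. 104.]
0.161 [168.  91.]
0.106 [185. 212.]
0.083 [192. 260.]
0.0795 [193. 267.]
```

View pics/m4.png

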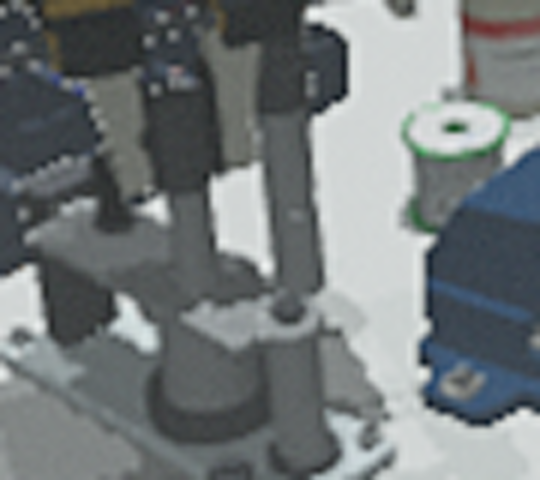

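The gauge is held with its shank showing, head underside at row ~185 as predicted for a 33.6 mm lift. Raising the last 1.4 mm.

>>> send_rows --steps '[{"dp": [0, 0, -0.7], "roll": 0, "jaw": 18}, {"dp": [0, 0, -1.4], "roll": 0, "jaw": 18}, {"dp": [0, 0, -1.4], "roll": 0, "jaw": 18}, {"dp": [0, 0, -1.4], "roll": 0, "jaw": 18}, {"dp": [0, 0, -1.4], "roll": 0, "jaw": 18}]'

```text
time_s: 14.4
tcp_pos: [0.535, 0.3439, 0.1389]
eef_rot: [180.0, 0.0, -19.1]
contact_force: [-0.2, 0.3, -2.5]
gripper_width: 0.0216
gripper_force: 20.0
```

```bash
python3 - <<'E'
from h import *
b=cap('scene','s5.png')['image']; s=r.get_state();print(s['tcp_pos'],s['contact_force'],s['qd'])
g=cv2.cvtColor(b,6).astype(int)
# along shank axis (scene px): intensity profile to find head bottom & groove
import numpy as np
for z in np.arange(.078,.132,.002):
    u,v=proj(cap.c if hasattr(cap,'c') else cap.__dict__.setdefault('c',r.capture('scene')),(s['tcp_pos'][0],s['tcp_pos'][1],z))[0]
    print(round(z,3),round(v,1),g[int(round(v)),int(round(u))-1:int(round(u))+3])
E
```

```text
[0.53502166 0.34388849 0.13892178] [-0.64196799 -0.30565851 -2.2088184 ] [-0.02458928  0.05339444 -0.03757312 -0.07457654  0.03788269 -0.09299929]
0.078 235.1 [97 95 91 94]
0.08 234.4 [95 97 91 87]
0.082 233.7 [95 97 91 87]
0.084 233.0 [98 96 93 87]
0.086 232.3 [95 95 92 89]
0.088 231.6 [95 95 92 89]
0.09 230.9 [97 97 93 85]
0.092 230.2 [97 95 90 86]
0.094 229.5 [100  97  95  90]
0.096 228.8 [98 96 95 92]
0.098 228.1 [97 95 93 90]
0.1 227.4 [98 98 92 91]
0.102 226.7 [98 98 92 91]
0.104 226.0 [96 93 92 90]
0.106 225.3 [97 96 90 88]
0.108 224.6 [97 96 90 88]
0.11 223.8 [97 94 92 87]
0.112 223.1 [101  95  93  83]
0.114 222.4 [84 92 87 90]
0.116 221.7 [84 92 87 90]
0.118 221.0 [62 72 71 70]
0.12 220.3 [63 63 59 56]
0.122 219.5 [63 63 59 56]
0.124 218.8 [65 64 63 59]
0.126 218.1 [67 62 63 62]
0.128 217.4 [63 65 61 63]
0.13 216.6 [63 65 61 63]
0.132 215.9 [65 60 65 63]
```

```bash
python3 -c "
from plant import r
print(r.close_job())"
```

```text
the job is handed in; nothing more can be done
None
```

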